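# Centre the tin on its display stand

### The arm

A 6-joint arm with a two-finger parallel gripper is mounted at the origin on a cart in front of the work surface, level with it; the furniture and walls round the work are solid. World frame = base frame: x ahead of the robot, y to its left, z up, the work surface at z = 0. Lengths are in m, angles in degrees, forces in N, time in s.
With the tool pointing down it reaches from about 0.3 to 0.75 m from the base axis. Payload 8.5 kg.
Tool frame: the origin (TCP) lies between the finger pads; the fingertips stand env.finger_overhang ahead of it and the grasp point (between the pads) lies 2 mm behind it (env.finger_overhang is the distance from the TCP to the fingertips, in m); z points along the fingers, y is the line along which they close (so a half turn about z gives the same grasp; the last joint's range is limited). The gripper opens to 85 mm and grips with 20 to 120 N. Pads are 22 mm wide; open, the fingers measure 114 mm over their backs; the gripper's body (76 mm by 85 mm) begins 54 mm behind the grasp point. The pads swing forward as they close: fully open they stand 13 mm farther back than shut.
Start: joints at [-80.403, 21.807, 74.336, -0, 83.858, -12.336], TCP at [0.205, -0.51, 0.248] pointing down, gripper open.
Joint ranges: [-178.18, 178.18], [-50.72, 133.34], [12.68, 142.11], [-81.47, 261.47], [9.98, 163.14], [-165.26, 165.26]. Speed limits (degrees/s): [136.94, 136.94, 180, 180, 180, 180].

### API

Orientations are given as a 3x3 rotation matrix whose columns are the frame's x, y, z axes.
In Python, from rig import env gives the robot as it stands. The module is installed in compiled form; this text tells all that it offers.
- The arm moves only by the tool jog_arm, never from a script. Its arguments are lists of equal length, an entry for each row: "hand": the finger opening in m, from 0 to 0.0854; "travel": the shift along the world's x, y, z in m, a list of three; "yaw": the turn about the world's z in rad. A call has exactly 5 rows; each row shifts and turns the commanded pose from where the row before left it; what a row does not reach is not made up. A row lasts 1/8 s, in which the tool goes at most 62.5 mm and 10.7 degrees, less where a joint would pass 70% of its speed; a pose out of reach is approached as far as the arm can. A call is refused whole if a number of a shift passes 0.0625 or a number of a turn 0.188, either way. A call with a gripper value outside its range is refused whole. The fingers move at their own pace and stop on an object; "grip_force" is the grip in N (left out, the last holds). Time passes only in rows, so rows that do not move let the fingers close, or fill a call up. It gives the time, the measured TCP pose, the force, the opening and the grip force at its end, in the units of the state.
- env.observe(): the state, without advancing time (a new reading comes with each control period).
- env.get_image(name): name is "scene" or "side" or "wrist"; returns the picture (420x560x3 uint8, red, green, blue); there is no depth.
- env.calibration(name): a dict with "fx", "fy", "cx", "cy" (pixels), "k1" (the pictures are not rectified: a ray, as slopes to the right and down, at radius r is drawn at 1 + k1 r^2 times it, then the intrinsics apply), "position" and "rotation" of the camera in the world; the wrist camera has in their place "hand_eye" (4x4, takes a point from camera to tool coordinates, whose origin is the TCP and whose axes are the flange's). Camera axes: x right, y down, z forward; pixel columns grow to the right and rows downward; lengths in m; the calibration is good to about 2 mm. A picture is of the moment at which its call begins: read the wrist's pose just before it. calibration takes no time and is no camera call.
- env.close_job(): hands the job in; it is judged then, once.
The state is a dict: "time_s": time; "q": joint angles; "qvel": joint speeds; "joint_efforts": joint torques, N m; "position": TCP position; "tool_rot": TCP orientation; "ft_force": force on the tool from outside, world axes, zero at the start; "wrist_torque": the same for the moment, N m; "grip_width": finger opening in m; "gripper_force": force on a finger pad.
Only numpy, scipy, OpenCV 4.12 (cv2) and the standard library are available. Lean on these libraries where they do the work, as an engineer would, in place of code of your own. Each camera call takes 0.05 s, during which the arm holds its last target. There are 200 camera calls.

### The job

The food tin stands far off-centre on its small wooden display stand and could easily fall. Without grasping or lifting it, push it with light taps of the fingertips until it stands centred on the stand, upright, with the same overhang all round, then take the hand away. Leave the stand where it is and do not disturb the cup, the timer or the spice jar around it.

Things in the scene. Friction and masses are not known exactly. Their poses are not given: they have to be found in the camera images.
- tin_center (a point): Centre of the food tin, half-way up. The tin is a plain upright metal cylinder with a paper label, 76 mm in diameter and 58 mm tall, 0.18 to 0.36 kg, loose on the stand's top; its centre starts 15 to 21 mm to one side (any direction) of the stand's axis. Its z axis points up when it stands upright. Pushed low on its side it slides without tipping, with a friction of a few newtons; it stays where it is left.
- stand_top (a point): Centre of the stand's top face, 60 mm above the worktop; z up. The stand is of turned brown wood, round about this axis: a foot disc 110 mm in diameter and 10 mm thick, a slim stem, and a top disc only 52 mm in diameter and 10 mm thick, smaller than the tin, so a centred tin overhangs it by 12 mm all round. It weighs 0.9 kg and stands loose on the worktop. Its yaw means nothing.
- cup: Bystander: white patterned cup with one handle, 62 x 88 x 50 mm tall; origin on its underside. At the left of the stand.
- kitchen_timer: Bystander: flat square white timer, 66 x 66 x 20 mm tall; origin at the centre of its underside. At the right of the stand.
- jar: Bystander: spice jar with a yellow cap, 42 mm wide, 96 mm tall; origin at the centre of its underside. At the left, farther from the robot.
- tin: The same tin; origin at the centre of its underside, 29 mm below point tin_center.
Things that resemble listed ones, but are neither listed nor needed, are in the scene too. What is shaped like the tin but orange or yellow is not meant.

How it is judged (in metres and radians):
At the end, for the whole second after the job is handed in: The tin stands upright and at rest on the stand's top with its centre within 6 mm of the stand's axis; the stand is within 15 mm of where it was (horizontal distance between tin_center and stand_top below 0.006 m and angle between each of tin_center, stand_top's own z axis and vertical below 0.05 rad and z of tin_center in the frame of stand_top between 0.026 and 0.032 m and distance of stand_top from where it was at the start of the episode below 0.015 m and linear speed of tin below 0.01 m/s); the robot touches nothing.
It fails at once if the tin was lifted off the stand (by more than 10 mm) (z of tin_center in the frame of stand_top above 0.039 m).
It fails at once if the tin was tipped by more than 20 degrees or fell off (angle between tin_center's own z axis and vertical above 0.35 rad or height (world z) of tin_center below 0.07 m).
It fails at once if the tin was pinched or pushed hard (more than 15 N) instead of lightly tapped (contact force between any of the fingers, the arm and tin above 15 N).
It fails at once if the stand was shoved by more than 20 mm or tipped (distance of stand_top from where it was at the start of the episode above 0.02 m or angle between stand_top's own z axis and vertical above 0.2 rad).
It fails at once if the cup, the timer or the spice jar was moved by more than 15 mm (distance of any of cup, kitchen_timer, jar from where it was at the start of the episode above 0.015 m).
It also fails if it takes over 64 s, if anything falls off the work surface, if the arm or the gripper's body presses on something with over 40 N, if the wrist force passes 120 N, or if a joint passes its speed limit or range.

## Working session

There is one attempt and no reset: what is moved stays moved. The work goes in short steps, Python scripts to look and compute and a tool call to move; the robot and the scene stay as the last step left them, time stands still between calls to the robot, and variables do not carry over. Pictures are saved under pics/ and viewed, at most 10 in all, crops included, and the job is handed in when it is done.

Besides the shell and the picture viewer there is one more tool, called as name([rows], argument=value, ...), one row to a line, values as JSON. jog_arm: Moves the arm, as the interface text tells. Its arguments: {"type":"object","properties":{"hand":{"type":"array"},"travel":{"type":"array"},"yaw":{"type":"array"},"grip_force":{"type":"number"}},"required":["hand","travel","yaw"]}

```bash
mkdir -p pics
python3 - <<'E'
from rig import env
import cv2,numpy as np
s=env.observe(); print(s['time_s'],s['position'],np.round(s['tool_rot'],3),env.finger_overhang)
a=env.get_image("scene");b=env.get_image("side")
cv2.imwrite('pics/scene.png',a[...,::-1]);cv2.imwrite('pics/side.png',b[...,::-1])
for n in("scene","side","wrist"): print(n,env.calibration(n))
E
```

```text
0.0 [ 0.20538881 -0.50991564  0.24772285] [[ 0.928  0.374 -0.   ]
 [ 0.374 -0.928  0.001]
 [ 0.    -0.001 -1.   ]] 0.017
scene {'fx': 525.6648759786863, 'fy': 525.6648759786863, 'cx': 273.9650081404198, 'cy': 216.8403870482123, 'k1': -0.0035771072564462774, 'position': array([-0.01444683,  0.57735531,  0.83073207]), 'rotation': array([[-0.7047954 , -0.45719401,  0.54243625],
       [-0.70930996,  0.46703616, -0.52797406],
       [-0.01195076, -0.75686912, -0.6534572 ]])}
side {'fx': 427.1997841728064, 'fy': 427.1997841728064, 'cx': 281.7077378972086, 'cy': 207.25996210165872, 'k1': 0.03247487541161899, 'position': array([0.43430601, 0.80851536, 0.77316087]), 'rotation': array([[-0.98347123, -0.1251782 ,  0.13082336],
       [-0.18074132,  0.63555957, -0.7505975 ],
       [ 0.0108124 , -0.76183623, -0.64767943]])}
wrist {'fx': 300.7944083089982, 'fy': 300.7944083089982, 'cx': 281.6155965156457, 'cy': 208.29367449220038, 'k1': -0.06834996308373835, 'hand_eye': array([[ 1.08695612e-03, -9.55588772e-01, -2.94701403e-01,
         7.55673228e-02],
       [ 9.99999407e-01,  1.05888558e-03,  2.54821700e-04,
        -2.44407464e-04],
       [ 6.85503091e-05, -2.94701505e-01,  9.55589357e-01,
        -1.25365063e-01],
       [ 0.00000000e+00,  0.00000000e+00,  0.00000000e+00,
         1.00000000e+00]])}
```

View pics/scene.png

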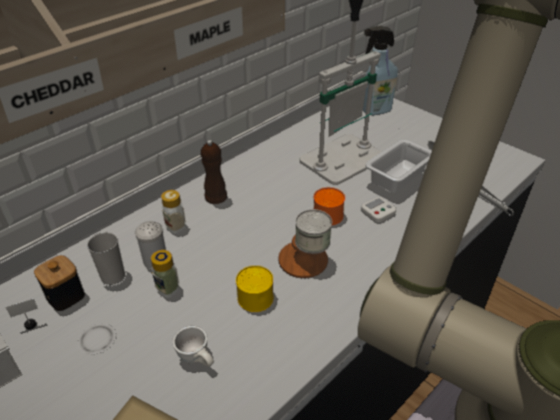

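View pics/side.png

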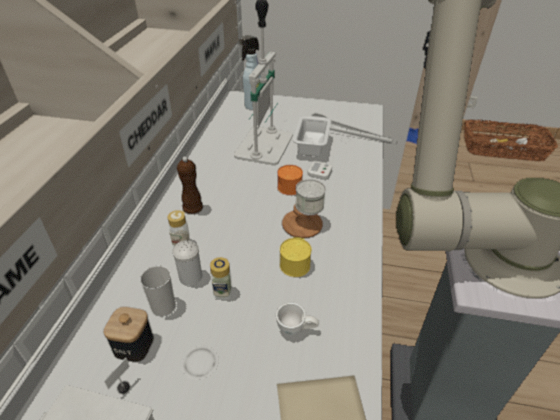

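Both views show the tin (scene ≈(313,230), side ≈(310,197)) on its stand, whose foot is at (303,258) and (302,222). The orange and yellow tins are decoys. Next I'll zoom in on both.

```bash
cat > h.py <<'E'
from rig import env
import cv2,numpy as np
def cam(n,s=None):
    c=env.calibration(n)
    if n=='wrist':
        T=np.eye(4);T[:3,:3]=s['tool_rot'];T[:3,3]=s['position'];T=T@c['hand_eye'];return c,T[:3,:3],T[:3,3]
    return c,np.array(c['rotation']),np.array(c['position'])
def proj(P,n,s=None):
    c,R,p=cam(n,s);q=(np.atleast_2d(P)-p)@R;q=q[:,:2]/q[:,2:];q=q*(1+c['k1']*(q**2).sum(1,keepdims=True))
    return q*c['fx']+[c['cx'],c['cy']]
def ray(uv,n,z,s=None):
    c,R,p=cam(n,s);d=(np.array(uv,float)-[c['cx'],c['cy']])/c['fx'];q=d.copy()
    for _ in range(20): q=d/(1+c['k1']*(q@q))
    v=R@np.r_[q,1];return p+v*(z-p[2])/v[2]
def circ(c,r,z,N=90):
    t=np.linspace(0,2*np.pi,N);return np.c_[c[0]+r*np.cos(t),c[1]+r*np.sin(t),0*t+z]
E
python3 - <<'E'
from h import *
for n,t,f in(("scene",(313,221),(303,258)),("side",(311,190),(302,222))): print(n,ray(t,n,.118),ray(f,n,.01))
a=cv2.imread('pics/scene.png')[195:285,265:345];b=cv2.imread('pics/side.png')[170:245,270:340]
z=[cv2.resize(i,(400,450),interpolation=cv2.INTER_CUBIC) for i in(a,cv2.imread('pics/side.png')[165:255,270:350])]
cv2.imwrite('pics/c1.png',np.hstack(z))
E
```

```text
scene [ 0.51063628 -0.04537789  0.118     ] [ 0.52363991 -0.03307079  0.01      ]
side [ 0.5070977  -0.03005925  0.118     ] [ 0.52473003 -0.02695105  0.01      ]
```

View pics/c1.png

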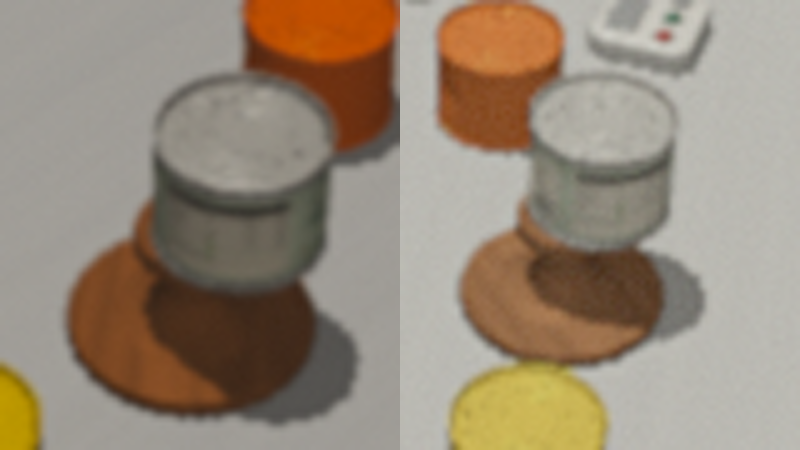

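Crops (5×). Scene: lid spans x 155–335, y 72–205; foot spans x 67–316, bottom 413. Side: lid x 130–276, y 73–178; foot x 60–262, bottom 362. I'll fit the circles to these.

Run:
```python
from h import *
from scipy.optimize import least_squares
M={'scene':((265,195),[155,335,72,205],[67,316,413]),'side':((270,165),[130,276,73,178],[60,262,362])}
def ext(P,n):
    o=M[n][0];q=(proj(P,n)-o)*5;return [q[:,0].min(),q[:,0].max(),q[:,1].min(),q[:,1].max()]
def res(p,ns):
    r=[]
    for n in ns:
        r+=list(np.subtract(ext(circ(p[:2],.038,p[2]),n),M[n][1]))
        e=ext(np.r_[circ(p[3:5],.055,0),circ(p[3:5],.055,.01)],n);r+=list(np.subtract([e[0],e[1],e[3]],M[n][2]))
    return np.array(r)
for ns in(['scene'],['side'],['scene','side']):
    s=least_squares(res,[.51,-.04,.118,.524,-.03],args=(ns,));print(ns,s.x.round(4),(s.x[:2]-s.x[3:5]).round(4),s.fun.round(1))
```

```text
['scene'] [ 0.5051 -0.042   0.1197  0.5275 -0.0381] [-0.0225 -0.0039] [-3.2  3.2  5.  -4.8 -0.8  0.8 -0.1]
['side'] [ 0.5083 -0.0312  0.1173  0.5253 -0.0342] [-0.017   0.0029] [-3.4  3.3  5.6 -5.3 -2.4  2.4 -0.2]
['scene', 'side'] [ 0.511  -0.0487  0.1084  0.5262 -0.0367] [-0.0152 -0.012 ] [ -3.    1.1  12.    0.9  -1.    1.    3.4  -3.8   0.2  -1.  -13.9  -3.2
   1.2  -3.8]
```

jog_arm([
  [0.0245, 0.033, 0],
  [0.0245, 0.033, 0],
  [0.0245, 0.033, 0],
  [0.0245, 0.033, 0],
  [0.0245, 0.033, 0],
], hand=[0, 0, 0, 0, 0], yaw=[-0.0383, -0.0383, -0.0383, -0.0383, -0.0383])

```text
time_s: 0.72
position: [0.3285, -0.3439, 0.2481]
tool_rot: [[0.982, 0.189, -0.0], [0.189, -0.982, 0.001], [-0.0, -0.001, -1.0]]
ft_force: [-0.1, 0.1, 0.3]
grip_width: 0.0
gripper_force: 0.0
```

jog_arm([
  [0.0245, 0.033, 0],
  [0.0245, 0.033, 0],
  [0.0245, 0.033, 0],
  [0.0245, 0.033, 0],
  [0.0245, 0.033, 0],
], hand=[0, 0, 0, 0, 0], yaw=[-0.0383, -0.0383, -0.0383, -0.0383, -0.0383])

```text
time_s: 1.35
position: [0.451, -0.1789, 0.2481]
tool_rot: [[1.0, -0.001, -0.0], [-0.001, -1.0, 0.0], [-0.0, -0.0, -1.0]]
ft_force: [0.3, -0.4, 0.4]
grip_width: 0.0001
gripper_force: 0.0
```

jog_arm([
  [0, 0, 0],
  [0, 0, 0],
  [0, 0, 0],
  [0, 0, 0],
  [0, 0, 0],
], hand=[0, 0, 0, 0, 0], yaw=[0, 0, 0, 0, 0])

```text
time_s: 1.98
position: [0.4502, -0.1806, 0.2483]
tool_rot: [[1.0, -0.001, 0.0], [-0.001, -1.0, -0.0], [0.0, 0.0, -1.0]]
ft_force: [-0.2, -0.2, -0.5]
grip_width: -0.0003
gripper_force: 0.0
```

Run:
```python
from h import *
import pickle
s=env.observe();a=env.get_image('wrist');print(s['position'],s['tool_rot'].round(3),s['ft_force'],s['grip_width'])
cv2.imwrite('pics/w1.png',a[...,::-1]);pickle.dump(s,open('w1.pkl','wb'))
```

```text
[ 0.45022506 -0.18056704  0.24833875] [[ 1.    -0.001  0.   ]
 [-0.001 -1.    -0.   ]
 [ 0.     0.    -1.   ]] [-0.21589886 -0.16976851 -0.54954032] -0.0002630310707686261
```

View pics/w1.png

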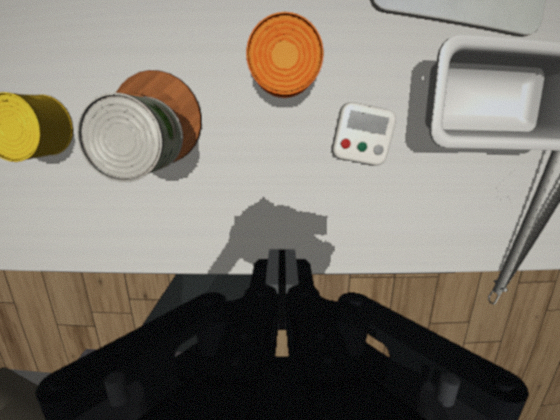

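The wrist view clearly shows the tin lid (centre ≈(121,136), radius ≈43 px) and the brown foot sticking out to its upper right (centre ≈(158,113)). I'll fit rings of known radius automatically from two wrist positions.

```bash
cat > m.py <<'E'
from h import *
def ring(im,s,z,r,c0,span=.03,d=.0015,signed=False):
    best=None;t=np.linspace(0,2*np.pi,120,endpoint=False);U=np.c_[np.cos(t),np.sin(t),0*t]
    def score(c,r,z):
        P=np.array([c[0],c[1],z]);v=[cv2.remap(im,*[np.float32(k) for k in proj(P+U*(r+e),'wrist',s).T[:,:,None]],cv2.INTER_LINEAR).ravel() for e in(-d,d)]
        g=v[0]-v[1];g=g if signed else abs(g);return np.clip(g,0,60).mean()
    c=np.array(c0)
    for st,sp in((.002,span),(.0004,.003)):
        G=[c+[i,j] for i in np.arange(-sp,sp+1e-6,st) for j in np.arange(-sp,sp+1e-6,st)]
        sc=[score(g,r,z) for g in G];c=G[int(np.argmax(sc))]
    return c,max(sc)
def measure(name,show=True):
    s=env.observe();a=env.get_image('wrist');cv2.imwrite(f'pics/{name}.png',a[...,::-1])
    return fit(a,s,name)
def fit(a,s,name):
    sat=cv2.cvtColor(a,cv2.COLOR_RGB2HSV)[...,1].astype(np.float32);sat[~((a[...,0]>a[...,2]*1.4))]=0
    g=cv2.cvtColor(a,cv2.COLOR_RGB2GRAY).astype(np.float32)
    f,fs=ring(sat,s,.006,.0552,(.525,-.036),signed=True);t,ts=ring(g,s,.118,.038,(.507,-.037))
    o=a[...,::-1].copy()
    for C,r,z in((f,.055,.01),(f,.026,.06),(t,.038,.118),(t,.038,.06)): cv2.polylines(o,[np.int32(proj(circ(C,r,z),'wrist',s)*8)],True,(0,255,0),1,cv2.LINE_AA,3)
    u=proj([t[0],t[1],.09],'wrist',s)[0];x,y=[int(k) for k in np.clip(u-70,0,[420,280])]
    cv2.imwrite(f'pics/{name}_o.png',np.hstack([cv2.resize(k[y:y+140,x:x+140],(400,400),interpolation=cv2.INTER_CUBIC) for k in(o,a[...,::-1])]))
    print(name,'foot',f.round(4),round(fs,1),'tin',t.round(4),round(ts,1),'diff mm',((t-f)*1e3).round(1));return f,t
E
python3 - <<'E'
from m import *
import pickle
fit(cv2.imread('pics/w1.png')[...,::-1].copy(),pickle.load(open('w1.pkl','rb')),'w1')
E
```

```text
Traceback (most recent call last):
  File "m.py", line 18, in fit
    f,fs=ring(sat,s,.006,.0552,(.525,-.036),signed=True);t,ts=ring(g,s,.118,.038,(.507,-.037))
                                                              ~~~~^^^^^^^^^^^^^^^^^^^^^^^^^^^^
  File "m.py", line 10, in ring
    sc=[score(g,r,z) for g in G];c=G[int(np.argmax(sc))]
        ~~~~~^^^^^^^
  File "m.py", line 5, in score
    P=np.array([c[0],c[1],z]);v=[cv2.remap(im,*[np.float32(k) for k in proj(P+U*(r+e),'wrist',s).T[:,:,None]],cv2.INTER_LINEAR).ravel() for e in(-d,d)]
                                                                       ~~~~^^^^^^^^^^^^^^^^^^^^^
  File "h.py", line 9, in proj
    c,R,p=cam(n,s);q=(np.atleast_2d(P)-p)@R;q=q[:,:2]/q[:,2:];q=q*(1+c['k1']*(q**2).sum(1,keepdims=True))
          ~~~^^^^^
  File "h.py", line 4, in cam
    c=env.calibration(n)
ValueError: time passes only in moves, steps and waits
```

jog_arm([
  [-0.02, 0.05, 0.01],
  [-0.02, 0.05, 0.01],
  [-0.02, 0.05, 0.01],
  [-0.02, 0.05, 0.01],
  [0, 0.05, 0.01],
], hand=[0, 0, 0, 0, 0], yaw=[0, 0, 0, 0, 0])

```text
time_s: 2.65
position: [0.3692, 0.0711, 0.299]
tool_rot: [[1.0, -0.001, 0.001], [-0.001, -1.0, -0.0], [0.001, 0.0, -1.0]]
ft_force: [0.9, 0.2, 0.3]
grip_width: 0.0002
gripper_force: 0.0
```

jog_arm([
  [0, 0, 0],
  [0, 0, 0],
  [0, 0, 0],
  [0, 0, 0],
  [0, 0, 0],
], hand=[0, 0, 0, 0, 0], yaw=[0, 0, 0, 0, 0])

```text
time_s: 3.28
position: [0.3705, 0.0693, 0.2982]
tool_rot: [[1.0, -0.001, -0.0], [-0.001, -1.0, 0.0], [-0.0, -0.0, -1.0]]
ft_force: [-0.1, 0.3, -0.6]
grip_width: -0.0
gripper_force: 0.0
```

```bash
python3 -c "
from m import *
print(env.observe()['position'])
measure('w2')
a=cv2.imread('pics/w1_o.png');b=cv2.imread('pics/w2_o.png');cv2.imwrite('pics/o12.png',np.hstack([a[:,:400],b[:,:400]]))"
```

```text
[0.37053419 0.06930698 0.29821565]Traceback (most recent call last):
  File "<string>", line 4, in <module>
    measure('w2')
    ~~~~~~~^^^^^^
  File "m.py", line 14, in measure
    return fit(a,s,name)
  File "m.py", line 18, in fit
    f,fs=ring(sat,s,.006,.0552,(.525,-.036),signed=True);t,ts=ring(g,s,.118,.038,(.507,-.037))
                                                              ~~~~^^^^^^^^^^^^^^^^^^^^^^^^^^^^
  File "m.py", line 10, in ring
    sc=[score(g,r,z) for g in G];c=G[int(np.argmax(sc))]
        ~~~~~^^^^^^^
  File "m.py", line 5, in score
    P=np.array([c[0],c[1],z]);v=[cv2.remap(im,*[np.float32(k) for k in proj(P+U*(r+e),'wrist',s).T[:,:,None]],cv2.INTER_LINEAR).ravel() for e in(-d,d)]
                                                                       ~~~~^^^^^^^^^^^^^^^^^^^^^
  File "h.py", line 9, in proj
    c,R,p=cam(n,s);q=(np.atleast_2d(P)-p)@R;q=q[:,:2]/q[:,2:];q=q*(1+c['k1']*(q**2).sum(1,keepdims=True))
          ~~~^^^^^
  File "h.py", line 4, in cam
    c=env.calibration(n)
ValueError: time passes only in moves, steps and waits
```

```bash
sed -i 's/^def cam/import functools\ncalib=functools.cache(env.calibration)\ndef cam/; s/c=env.calibration(n)/c=calib(n)/' h.py; python3 -c "
from m import *
import pickle
measure('w2')
fit(cv2.imread('pics/w1.png')[...,::-1].copy(),pickle.load(open('w1.pkl','rb')),'w1')
a=cv2.imread('pics/w1_o.png');b=cv2.imread('pics/w2_o.png');cv2.imwrite('pics/o12.png',np.hstack([a[:,:400],b[:,:400]]))"
```

```text
w2 foot [ 0.5248 -0.0302] 37.5 tin [ 0.5084 -0.04  ] 53.6 diff mm [-16.4  -9.8]
w1 foot [ 0.5244 -0.0302] 36.0 tin [ 0.5088 -0.0424] 51.8 diff mm [-15.6 -12.2]
```

View pics/o12.png

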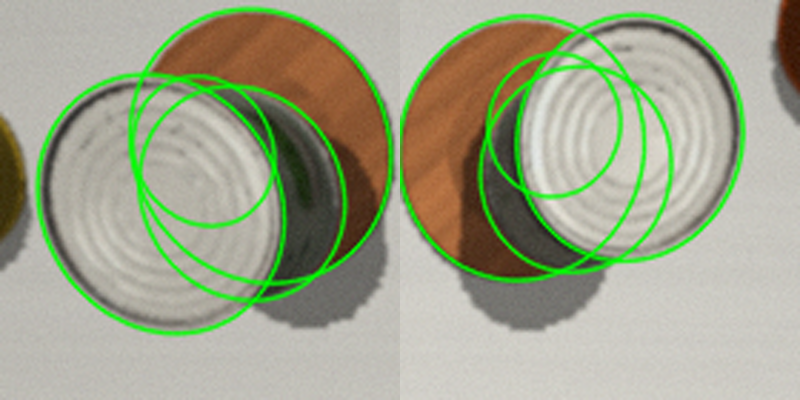

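The overlays fit well. The tin is at (0.5086, −0.0412) and the stand axis at (0.5246, −0.0302), so the tin needs to go about 19.4 mm along (0.825, 0.567). I'll line the tool up behind it.

jog_arm([
  [0.0162, -0.03, -0.02],
  [0.0162, -0.03, -0.02],
  [0.0162, -0.03, -0.02],
  [0.0162, -0.03, -0.02],
  [0.0164, -0.0304, -0.02],
], hand=[0, 0, 0, 0, 0], yaw=[0.1204, 0.1204, 0.1204, 0.1204, 0.1204])

```text
time_s: 4.0
position: [0.4521, -0.0818, 0.1977]
tool_rot: [[0.822, 0.569, 0.0], [0.569, -0.822, -0.0], [0.0, 0.0, -1.0]]
ft_force: [0.2, -0.2, 0.5]
grip_width: 0.0002
gripper_force: 0.0
```

jog_arm([
  [0, 0, 0],
  [0, 0, 0],
  [0, 0, 0],
  [0, 0, 0],
  [0, 0, 0],
], hand=[0, 0, 0, 0, 0], yaw=[0, 0, 0, 0, 0])

```text
time_s: 4.62
position: [0.4516, -0.0803, 0.1986]
tool_rot: [[0.824, 0.566, 0.001], [0.566, -0.824, -0.0], [0.0, 0.001, -1.0]]
ft_force: [0.2, -0.6, 0.5]
grip_width: -0.0
gripper_force: 0.0
```

```bash
python3 -c "
from m import *
measure('w3')"
```

```text
w3 foot [ 0.5248 -0.0298] 29.9 tin [ 0.5096 -0.0404] 47.2 diff mm [-15.2 -10.6]
```

jog_arm([
  [0, 0, -0.0226],
  [0, 0, -0.0226],
  [0, 0, -0.0226],
  [0, 0, -0.0226],
  [0, 0, -0.0226],
], hand=[0, 0, 0, 0, 0], yaw=[0, 0, 0, 0, 0])

```text
time_s: 5.3
position: [0.4517, -0.0806, 0.0847]
tool_rot: [[0.824, 0.566, 0.0], [0.566, -0.824, -0.0], [0.0, 0.0, -1.0]]
ft_force: [1.0, -1.4, -0.5]
grip_width: 0.0
gripper_force: 0.0
```

jog_arm([
  [0.0025, 0.0017, 0],
  [0.0025, 0.0017, 0],
  [0.0025, 0.0017, 0],
  [0, 0, 0],
  [0, 0, 0],
], hand=[0, 0, 0, 0, 0], yaw=[0, 0, 0, 0, 0])

```text
time_s: 5.92
position: [0.4592, -0.0755, 0.0856]
tool_rot: [[0.824, 0.566, 0.0], [0.566, -0.824, -0.0], [0.0, 0.0, -1.0]]
ft_force: [-0.1, 0.0, 0.8]
grip_width: -0.0003
gripper_force: 0.0
```

```bash
python3 -c "
from m import *
measure('w4')"
```

```text
w4 foot [ 0.5256 -0.0298] 17.1 tin [ 0.5088 -0.04  ] 37.4 diff mm [-16.8 -10.2]
```

View pics/w4.png

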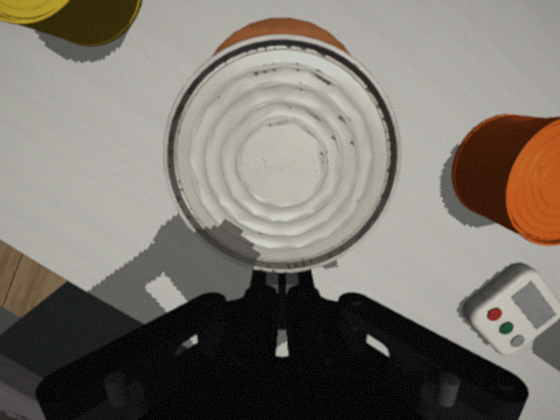

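The lid (281,155), the fingers (282,270) and the foot behind (281,30) all line up. Advancing slowly.

jog_arm([
  [0.00165, 0.00113, 0],
  [0.00165, 0.00113, 0],
  [0.00165, 0.00113, 0],
  [0.00125, 0.00085, 0],
  [0.00082, 0.00057, 0],
], hand=[0, 0, 0, 0, 0], yaw=[0, 0, 0, 0, 0])

```text
time_s: 6.6
position: [0.4662, -0.0706, 0.0853]
tool_rot: [[0.824, 0.566, -0.0], [0.566, -0.824, 0.0], [0.0, -0.0, -1.0]]
ft_force: [0.6, 0.6, -0.2]
grip_width: -0.0001
gripper_force: 0.0
```

jog_arm([
  [0.00082, 0.00057, 0],
  [0.00082, 0.00057, 0],
  [0.00082, 0.00057, 0],
  [0.00082, 0.00057, 0],
  [0.00082, 0.00057, 0],
], hand=[0, 0, 0, 0, 0], yaw=[0, 0, 0, 0, 0])

```text
time_s: 7.22
position: [0.4703, -0.0678, 0.0853]
tool_rot: [[0.824, 0.566, -0.0], [0.566, -0.824, 0.0], [-0.0, -0.0, -1.0]]
ft_force: [-1.3, -0.6, 0.2]
grip_width: -0.0001
gripper_force: 0.0
```

```bash
python3 -c "
from m import *
measure('w5')"
```

```text
w5 foot [ 0.5244 -0.0302] 22.0 tin [ 0.512  -0.0376] 40.0 diff mm [-12.4  -7.4]
```

jog_arm([
  [0.00083, 0.00056, 0],
  [0.00083, 0.00056, 0],
  [0.00083, 0.00056, 0],
  [0.00083, 0.00056, 0],
  [0.00083, 0.00056, 0],
], hand=[0, 0, 0, 0, 0], yaw=[0, 0, 0, 0, 0])

```text
time_s: 7.9
position: [0.4745, -0.0649, 0.0853]
tool_rot: [[0.824, 0.566, -0.0], [0.566, -0.824, 0.0], [-0.0, -0.0, -1.0]]
ft_force: [-1.8, -1.9, -0.7]
grip_width: 0.0001
gripper_force: 0.0
```

jog_arm([
  [0.00083, 0.00056, 0],
  [0.00083, 0.00056, 0],
  [0.00083, 0.00056, 0],
  [0.00083, 0.00056, 0],
  [0.00083, 0.00056, 0],
], hand=[0, 0, 0, 0, 0], yaw=[0, 0, 0, 0, 0])

```text
time_s: 8.52
position: [0.4786, -0.0622, 0.0853]
tool_rot: [[0.824, 0.566, -0.0], [0.566, -0.824, 0.0], [-0.0, -0.0, -1.0]]
ft_force: [-1.2, -1.6, 0.1]
grip_width: -0.0001
gripper_force: 0.0
```

```bash
python3 -c "
from m import *
measure('w6')"
```

```text
w6 foot [ 0.5248 -0.0294] 14.4 tin [ 0.52   -0.0316] 37.0 diff mm [-4.8 -2.2]
```

jog_arm([
  [0.00083, 0.00056, 0],
  [0.00083, 0.00056, 0],
  [0.00083, 0.00056, 0],
  [0.00083, 0.00056, 0],
  [0, 0, 0],
], hand=[0, 0, 0, 0, 0], yaw=[0, 0, 0, 0, 0])

```text
time_s: 9.2
position: [0.482, -0.0599, 0.0853]
tool_rot: [[0.824, 0.566, 0.0], [0.566, -0.824, 0.0], [0.0, 0.0, -1.0]]
ft_force: [-1.2, -0.5, 0.5]
grip_width: 0.0001
gripper_force: 0.0
```

jog_arm([
  [-0.004, -0.0028, 0],
  [-0.006, -0.004, 0],
  [-0.008, -0.0055, 0],
  [-0.008, -0.0055, 0],
  [0, 0, 0.02],
], hand=[0, 0, 0, 0, 0], yaw=[0, 0, 0, 0, 0])

```text
time_s: 9.82
position: [0.4544, -0.0781, 0.1047]
tool_rot: [[0.825, 0.565, -0.003], [0.565, -0.825, 0.001], [-0.002, -0.003, -1.0]]
ft_force: [-0.1, 0.1, 0.3]
grip_width: 0.0001
gripper_force: 0.0
```

jog_arm([
  [0, -0.02, 0.03],
  [0, -0.02, 0.03],
  [0, -0.02, 0.03],
  [0, -0.02, 0.03],
  [0, 0, 0.02],
], hand=[0, 0, 0, 0, 0], yaw=[-0.12, -0.12, -0.12, -0.12, -0.12])

```text
time_s: 10.45
position: [0.4555, -0.1592, 0.2466]
tool_rot: [[1.0, -0.004, 0.001], [-0.004, -1.0, -0.001], [0.001, 0.001, -1.0]]
ft_force: [-0.1, 0.8, -0.6]
grip_width: 0.0001
gripper_force: 0.0
```

jog_arm([
  [0, 0, 0],
  [0, 0, 0],
  [0, 0, 0],
  [0, 0, 0],
  [0, 0, 0],
], hand=[0, 0, 0, 0, 0], yaw=[0, 0, 0, 0, 0])

```text
time_s: 11.08
position: [0.4559, -0.1577, 0.2451]
tool_rot: [[1.0, 0.002, -0.0], [0.002, -1.0, 0.0], [-0.0, -0.0, -1.0]]
ft_force: [0.1, -0.5, -0.1]
grip_width: -0.0001
gripper_force: 0.0
```

```bash
python3 -c "
from m import *
print(env.observe()['position']);measure('w7')"
```

```text
[ 0.45585939 -0.15768285  0.24506787]
w7 foot [ 0.5244 -0.0302] 40.0 tin [ 0.5236 -0.032 ] 48.1 diff mm [-0.8 -1.8]
```

jog_arm([
  [-0.015, 0.045, 0],
  [-0.015, 0.045, 0],
  [-0.015, 0.045, 0],
  [-0.015, 0.045, 0],
  [-0.015, 0.045, 0],
], hand=[0, 0, 0, 0, 0], yaw=[0, 0, 0, 0, 0])

```text
time_s: 11.75
position: [0.3802, 0.0685, 0.2454]
tool_rot: [[1.0, 0.002, 0.001], [0.002, -1.0, 0.0], [0.001, -0.0, -1.0]]
ft_force: [0.3, -0.5, 0.5]
grip_width: 0.0001
gripper_force: 0.0
```

jog_arm([
  [0, 0, 0],
  [0, 0, 0],
  [0, 0, 0],
  [0, 0, 0],
  [0, 0, 0],
], hand=[0, 0, 0, 0, 0], yaw=[0, 0, 0, 0, 0])

```text
time_s: 12.38
position: [0.381, 0.0668, 0.2453]
tool_rot: [[1.0, 0.001, -0.0], [0.001, -1.0, -0.0], [-0.0, 0.0, -1.0]]
ft_force: [0.1, 0.4, 0.6]
grip_width: 0.0
gripper_force: 0.0
```

```bash
python3 -c "
from m import *
print(env.observe()['position']);measure('w8')
a=cv2.imread('pics/w7_o.png');b=cv2.imread('pics/w8_o.png');cv2.imwrite('pics/o78.png',np.hstack([a[:,:400],b[:,:400]]))"
```

```text
[0.3810443  0.06679874 0.24525401]
w8 foot [ 0.5248 -0.0298] 39.5 tin [ 0.524  -0.0296] 38.2 diff mm [-0.8  0.2]
```

View pics/o78.png

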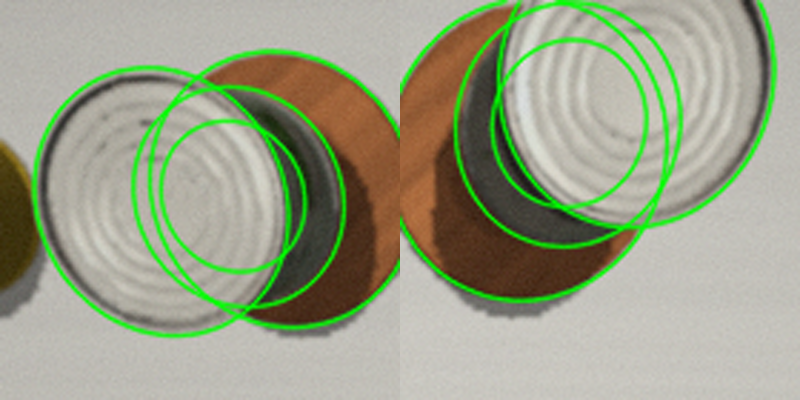

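Both views fit well. They put the tin within about 2 mm of the stand axis, and the stand hasn't moved. The hand is clear, so I'm handing in.

```bash
python3 -c "
from rig import env
print(env.close_job())"
```

```text
the job is handed in; nothing more can be done
None
```

The tin stands centred on its stand to within about 2 mm by two wrist-camera views; the stand had not moved, the hand is well clear, and the job is handed in (no verdict was returned).

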